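# Slide the compressed-air can home into its bench dock

## Task

Put the compressed-air can away: with the fingertips, gently push it low on its body (on its lower half) so that it slides upright over the bench into the empty dock, until it stands fully home against the dock's back wall, and then take the hand away. Do not grip, lift or tip the can, and leave the pump bottle in the other dock, the two drivers and the screw dish where they are.

Things in the scene. Friction and masses are not known exactly. Their poses are not given: they have to be found in the camera images.
- air_can: Compressed-air can, loose, upright: a plain cylinder of 53 mm diameter from the bench to 148 mm, then a dome and a black trigger nozzle, 196 mm high in all; about 0.3 kg, centre of mass at about 80 mm. It slides on the bench with a push of about 1 to 3 N; pushed higher than about 35 mm above the bench it may tip. Origin: centre of its underside; z along its axis.
- dock_empty: The empty one of two identical white sheet-steel docks screwed to the bench: an open-fronted bay with no floor. Origin: on the bench, where the can's axis stands when the can touches the back wall, mid-bay. x points into the bay, from mouth to back wall; y left; z up. Inner faces: back wall x = +26.5 mm, 65 mm high; side walls y = +-35 mm (8.5 mm play each side), x = -14 to +30 mm, 38 mm high.
- bay_mouth (a point): Point on the bench in the middle of the empty dock's mouth, 38 mm in front of its origin (x = -38 mm). Here the 38 mm high lips in front of the side walls have flared out to y = +-46 mm. Behind the dock's back wall is a black block 104 mm wide and 65 mm high, reaching to x = +80 mm, with small hand tools stuck in it up to 150 mm high.
- dock_full: The other dock, the same in shape, size and axes, 135 mm beside the empty one (either side, parallel to it), with the pump bottle in its bay.
- pump_bottle: White pump dispenser bottle, 52 mm diameter, 156 mm high, standing loose in the other dock. Origin: centre of its underside. To be left alone.
- driver: Precision screwdriver, loose, lying on the bench left of the work: black grip 85 mm long and 16 mm thick, steel shaft 75 mm; x axis along it to the tip, origin under the middle of the grip. To be left alone.
- bit_driver: Bit driver, loose, lying on the bench right of the work: black grip 95 mm long and 19 mm thick, steel shaft 75 mm; x axis along it to the tip, origin under the middle of the grip. To be left alone.
- screw_dish: Round steel dish with screws, 92 mm diameter, 20 mm high, loose, right of the docks. Origin: centre of its underside. To be left alone.
There are look-alikes about, which are no part of the job. What is shaped like the air_can but purple is not meant.

How it is judged:
By the outcome, as a careful person would: the job done as asked, in the order asked, and still so for the second after the job is handed in, with the robot touching nothing.
It also fails if it takes over 54 s, if anything falls off the work surface, if the arm or the gripper's body presses on something with over 40 N, if the wrist force passes 120 N, or if a joint passes its speed limit or range.

## Robot

A 6-joint arm with a two-finger parallel gripper is mounted at the origin on the work surface. World frame = base frame: x ahead of the robot, y to its left, z up, the work surface at z = 0. Lengths are in mm, angles in degrees, forces in N, time in s.
With the tool pointing down it reaches from about 350 to 850 mm from the base axis. Payload 8.1 kg.
Tool frame: the origin (TCP) lies between the finger pads, 19 mm behind the fingertips; this is the grasp point; z points along the fingers, y is the line along which they close (so a half turn about z gives the same grasp; the last joint's range is limited). The gripper opens to 85 mm and grips with 20 to 120 N. Pads are 22 mm wide; open, the fingers measure 114 mm over their backs; the gripper's body (76 mm by 85 mm) begins 54 mm behind the grasp point. The pads swing forward as they close: fully open they stand 13 mm farther back than shut.
Start: joints at [71.253, 7.471, 85.268, -0, 87.261, -4.893], TCP at [143.648, 582.555, 249.992] pointing down, gripper open.
Joint ranges: [-169.43, 169.43], [-51.17, 129.36], [1.28, 143.12], [-76.62, 256.62], [0, 156.53], [-152.29, 152.29]. Speed limits (degrees/s): [136.94, 136.94, 159.86, 180, 180, 180].

## Interface

Orientations are given as [roll, pitch, yaw] about the fixed x, y, z axes, in that order (R = Rz(yaw) Ry(pitch) Rx(roll)).
In Python, from bench import r, optics, workorder gives the robot as it stands.
- The arm moves only by the tool hand_motion, called as name([rows], argument=value, ...), one row to a line, values as JSON. Schema: {"type":"object","properties":{"moves":{"type":"array","items":{"type":"object","properties":{"wx":{"type":"number"},"wy":{"type":"number"},"wz":{"type":"number"},"x":{"type":"number"},"y":{"type":"number"},"z":{"type":"number"},"finger_gap":{"type":"number"}},"additionalProperties":false,"required":["finger_gap"]},"minItems":1,"maxItems":8},"force":{"type":"number"},"only":{"type":"string"},"quiet":{"type":"boolean"},"lines":{"type":"string"}},"required":["moves"],"additionalProperties":false}. moves is a list of rows, 1 to 8 of them, each an object with the fields wx, wy, wz (a rotation vector in shares of 180 degrees (1.0 is 180 degrees)), x, y, z (the shift in a scale on which 1.0 is 600 mm), finger_gap (the finger opening in mm); a field left out counts as zero (the opening has to be given); each row is the pose to reach, as a shift and turn from the pose commanded when the call began, along the tool's axes at that moment; what a row does not reach only later rows make up. A row lasts 1/8 s, in which the tool goes at most 62.5 mm and 10.7 degrees, less where a joint would pass 70% of its speed; a pose out of reach is approached as far as the arm can. The fingers move at their own pace and stop on an object; force is the grip in N (left out, the last holds). Time passes only in rows, so rows that do not move let the fingers close. The tool returns the time, the measured TCP pose, the force, the opening and the grip force at its end. only (a regular expression) keeps the lines of the reply that match it, lines (a string "A,B") keeps lines A to B, and quiet returns only ok. A shift or turn number past 1, either way, is cut back to 1. Input that does not fit is refused with a message, and nothing moves.
- r.sense(): the state, without advancing time (a new reading comes with each control period).
- optics.snapshot(name): name is "scene" or "top"; returns a dict with "pixels" (480x640x3 uint8, blue, green, red), "fx", "fy", "cx", "cy" (pixels), "D" ([k1, k2, p1, p2, k3] as OpenCV has them; the pictures are not rectified), "pose" (4x4, takes a point from camera to world coordinates). Camera axes: x right, y up, looking along -z (the intrinsics and any distortion apply to the point x, -y, -z); pixel columns grow to the right and rows downward; lengths in mm; the calibration is good to about 2 mm. A picture is of the moment at which its call begins. There is no depth.
- workorder.hand_in(): hands the job in; it is judged then, once.
The state is a dict: "time": time; "joint_pos": joint angles; "qd": joint speeds; "joint_efforts": joint torques, N m; "tool_pos": TCP position; "tcp_rot": TCP orientation; "ft_force": force on the tool from outside, world axes, zero at the start; "wrist_torque": the same for the moment, N m; "finger_gap": finger opening in mm; "grip_force": force on a finger pad.
Only numpy, scipy, OpenCV 4.12 (cv2) and the standard library are available. Lean on these libraries where they do the work, as an engineer would, in place of code of your own. Each camera call takes 0.05 s, during which the arm holds its last target. There are 200 camera calls.

## Working session

There is one attempt and no reset: what is moved stays moved. The work goes in short steps, Python scripts to look and compute and a tool call to move; the robot and the scene stay as the last step left them, time stands still between calls to the robot, and variables do not carry over. Pictures are saved under pics/ and viewed, at most 10 in all, crops included, and the job is handed in when it is done.

```bash
mkdir -p pics; ls; python3 - <<'E'
from bench import r, optics, workorder
import cv2
s=r.sense(); print({k:s[k] for k in ("time","tool_pos","tcp_rot","ft_force","finger_gap")})
for n in("scene","top"):
    d=optics.snapshot(n); cv2.imwrite(f"pics/{n}0.png",d["pixels"]); print(n,d["fx"],d["cx"],d["cy"],d["D"],d["pose"])
E
```

```text
pics
{'time': 0.0, 'tool_pos': array([143.46675234, 582.05895058, 248.94166456]), 'tcp_rot': array([-1.79893784e+02, -8.49070206e-03,  1.66146574e+02]), 'ft_force': array([ 0.17919506, -0.31618609, -0.40818082]), 'finger_gap': 85.42946027042456}
scene 537.3673017410845 323.8350727471059 233.60949512959365 [-0.13932116  0.          0.          0.          0.        ] [[ 1.53071516e-01 -7.02697587e-01  6.94827470e-01  1.18683691e+03]
 [ 9.88213549e-01  1.07594475e-01 -1.08891735e-01 -1.35745139e+02]
 [ 1.75836214e-03  7.03306143e-01  7.10884926e-01  6.94680267e+02]
 [ 0.00000000e+00  0.00000000e+00  0.00000000e+00  1.00000000e+00]]
top 593.2427629209253 308.3902132918698 236.94860159497264 [0.06537922 0.         0.         0.         0.        ] [[ 1.69619970e-02  9.92902826e-01 -1.17712650e-01  4.19728802e+02]
 [-9.99856131e-01  1.68332824e-02 -2.08765215e-03 -1.57585033e+01]
 [-9.13454337e-05  1.17731126e-01  9.93045504e-01  1.16771670e+03]
 [ 0.00000000e+00  0.00000000e+00  0.00000000e+00  1.00000000e+00]]
```

View pics/scene0.png

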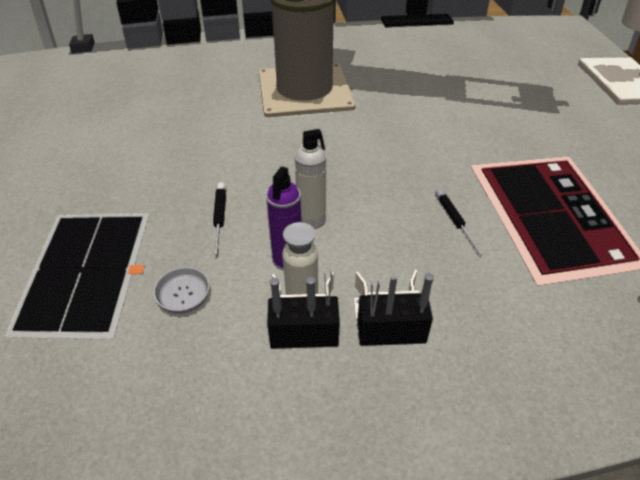

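View pics/top0.png

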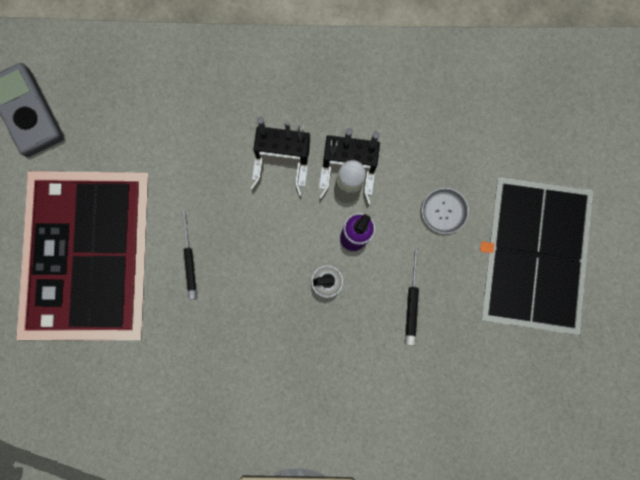

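Scene view: white can at about (312,180), a purple look-alike in front of it at (285,220), the empty dock's block at (393,317) and the bottle's dock at (303,320). Top view: white can at (327,283), purple can at (357,233), empty dock at about (281,160), full dock at (351,165), dish at (444,211), drivers at (190,265) and (412,305).

```bash
cat > h.py <<'E'
import numpy as np, cv2
from bench import r, optics, workorder
def K(d): return np.array([[d["fx"],0,d["cx"]],[0,d["fy"],d["cy"]],[0,0,1]])
def ray(d,p):
    u=cv2.undistortPoints(np.array([[p]],float),K(d),np.array(d["D"]))[0,0]
    T=d["pose"]; v=T[:3,:3]@np.array([u[0],-u[1],-1]); return T[:3,3],v/np.linalg.norm(v)
def onz(d,p,z):
    o,v=ray(d,p); return o+v*(z-o[2])/v[2]
def tri(d1,p1,d2,p2):
    o1,a=ray(d1,p1);o2,b=ray(d2,p2)
    s=np.linalg.lstsq(np.c_[a,-b],o2-o1,rcond=None)[0]
    x,y=o1+a*s[0],o2+b*s[1]; return (x+y)/2,np.linalg.norm(x-y)
def proj(d,P):
    T=np.linalg.inv(d["pose"]); c=T[:3,:3]@np.array(P,float)+T[:3,3]
    return cv2.projectPoints(np.array([[c[0],-c[1],-c[2]]]),np.zeros(3),np.zeros(3),K(d),np.array(d["D"]))[0].ravel()
E
python3 - <<'E'
import cv2,numpy as np
a=cv2.imread("pics/top0.png")[110:310,240:400]; b=cv2.imread("pics/scene0.png")[120:350,255:445]
a=cv2.resize(a,None,fx=3,fy=3,interpolation=cv2.INTER_CUBIC)
b=cv2.resize(b,(int(190*600/230),600),interpolation=cv2.INTER_CUBIC)
cv2.imwrite("pics/topc.png",a);cv2.imwrite("pics/scc.png",cv2.resize(b[:,:],None,fx=1,fy=1));print(a.shape,b.shape)
E
```

```text
(600, 480, 3) (600, 495, 3)
```

View pics/topc.png

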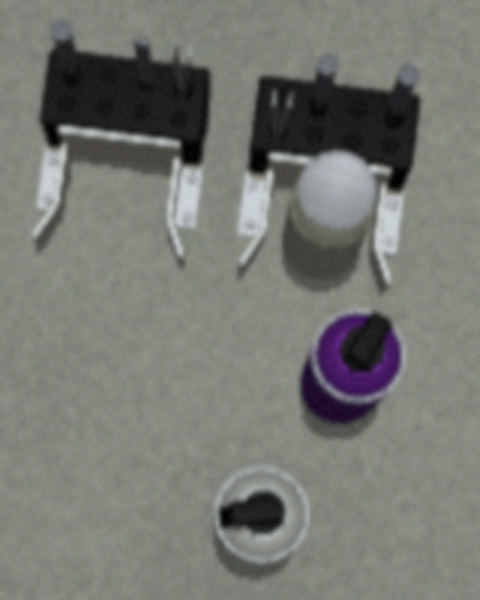

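View pics/scc.png

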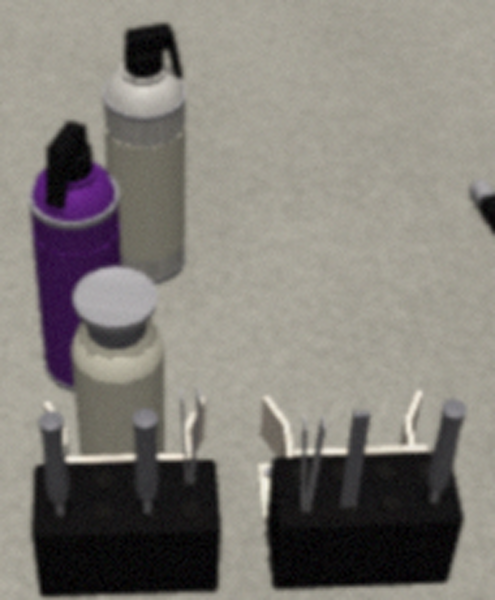

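Top crop: the can's rim circle is centred at crop (262,515); the empty dock's back wall runs from (58,128) to (182,142) with lip tips at (35,238) and (183,260). Scene crop: the can's foot is at (155,270), the back wall top runs (290,455)-(428,447), and the lip tips are at (263,398) and (420,392).

```bash
cat > m.py <<'E'
from h import *
t=optics.snapshot("top"); s=optics.snapshot("scene")
T=lambda u,v:((u+.5)/3-.5+240,(v+.5)/3-.5+110)
k=230/600; S=lambda u,v:((u+.5)*k-.5+255,(v+.5)*k-.5+120)
np.set_printoptions(precision=1,suppress=True)
L,e1=tri(t,T(35,236),s,S(420,393)); R,e2=tri(t,T(183,259),s,S(264,398))
print("lips tri",L,e1,R,e2,np.linalg.norm(L-R))
L=onz(t,T(36,237),38);R=onz(t,T(182,259),38); print("lips z38",L,R,np.linalg.norm(L-R))
bl,e1=tri(t,T(58,130),s,S(428,449)); br,e2=tri(t,T(184,143),s,S(290,457)); print("back tri",bl,e1,br,e2)
bl=onz(t,T(58,130),65);br=onz(t,T(184,143),65); print("back65",bl,br,np.linalg.norm(bl-br))
d=br-bl; print("yaw back",np.degrees(np.arctan2(d[1],d[0]))+90); d=R-L; print("yaw lips",np.degrees(np.arctan2(d[1],d[0]))+90)
# can rim: silver ring ellipse fit in top view
im=t["pixels"][255:310,300:355]; g=cv2.cvtColor(cv2.resize(im,None,fx=4,fy=4,interpolation=cv2.INTER_CUBIC),cv2.COLOR_BGR2GRAY)
c=cv2.HoughCircles(g,cv2.HOUGH_GRADIENT,1,200,param1=120,param2=15,minRadius=50,maxRadius=75); print(c)
u,v,rad=c[0,0]; p=((u+.5)/4-.5+300,(v+.5)/4-.5+255); print("can",p,onz(t,p,148))
e=onz(t,(p[0]+rad/4,p[1]),148)-onz(t,(p[0]-rad/4,p[1]),148); print("diam",np.linalg.norm(e))
# scene: trunk axis; mask light can
print("rim tri",tri(t,p,s,S(145,112)), "foot L/R z0",onz(s,S(155,276),0), "proj axis foot", proj(s,[*onz(t,p,148)[:2],0]), S(150,262))
print("foot front should be u,v",S(155,278))
# purple, bottle
P=onz(t,T(357,355),148);print("purple",P); print("bottle",onz(t,T(335,192),150)); print("bitdriver ends",onz(t,(411,344),10),onz(t,(415,250),5)," driver",onz(t,(193,297),8),onz(t,(186,212),5))
# full dock lips
print("full lips",onz(t,T(241,266),38),onz(t,T(387,282),38))
E
python3 m.py
```

```text
lips tri [647.3  99.5  34.7] 1.2434530977727094 [634.2   3.3  32.2] 0.626953579855446 97.13914330185399
lips z38 [645.8  97.9  38. ] [633.1   3.5  38. ] 95.23659536997093
back tri [710.7  83.8  60.6] 0.46967013176296185 [703.7   3.5  60.4] 0.5719151375366865
back65 [709.5  83.1  65. ] [702.5   3.2  65. ] 80.25441912735134
yaw back -4.993057436004534
yaw lips -7.692586857706289
NoneTraceback (most recent call last):
  File "m.py", line 15, in <module>
    u,v,rad=c[0,0]; p=((u+.5)/4-.5+300,(v+.5)/4-.5+255); print("can",p,onz(t,p,148))
            ~^^^^^
TypeError: 'NoneType' object is not subscriptable
```

```bash
python3 - <<'E'
x=open("m.py").read()
a=x.index("c=cv2.Hough"); b=x.index("e=onz(t,(p[0]+rad")
x=x[:a]+'''mk=((g>g[:20].mean()+25)*255).astype(np.uint8); cs=max(cv2.findContours(mk,0,2)[0],key=lambda q:cv2.boundingRect(q)[2])
(u,v),rad=cv2.minEnclosingCircle(cs); print("circ",u,v,rad,cv2.boundingRect(cs),cv2.fitEllipse(cs)); p=((u+.5)/4-.5+300,(v+.5)/4-.5+255); print("can",p,onz(t,p,148))
'''+x[b:]+'''
A=onz(t,T(50,52),65),onz(t,T(210,68),65); d=A[1]-A[0]; print("block rear",A,np.linalg.norm(d),np.degrees(np.arctan2(d[1],d[0]))+90)
A=onz(t,T(260,77),65),onz(t,T(419,96),65); d=A[1]-A[0]; print("block2 rear",A,np.linalg.norm(d),np.degrees(np.arctan2(d[1],d[0]))+90)
'''
open("m.py","w").write(x)
E
python3 m.py
```

```text
lips tri [647.3  99.5  34.7] 1.2434530977727094 [634.2   3.3  32.2] 0.626953579855446 97.13914330185399
lips z38 [645.8  97.9  38. ] [633.1   3.5  38. ] 95.23659536997093
back tri [710.7  83.8  60.6] 0.46967013176296185 [703.7   3.5  60.4] 0.5719151375366865
back65 [709.5  83.1  65. ] [702.5   3.2  65. ] 80.25441912735134
yaw back -4.993057436004534
yaw lips -7.692586857706289
circ 118.0 133.5 19.137758255004883 (100, 127, 37, 17) ((118.28562927246094, 135.73651123046875), (11.358040809631348, 36.05966567993164), 73.470458984375)
can (329.125, 288.0) [453.2 -50.6 148. ]
diam 16.38383195467142
rim tri (array([454.4, -48.2, 123.7]), np.float64(6.488570061436671)) foot L/R z0 [484.3 -43.9   0. ] proj axis foot [308.2 214.4] (312.19166666666666, 220.125)
foot front should be u,v (314.10833333333335, 226.25833333333333)
purple [ 557.7 -100.5  148. ]
bottle [653.  -86.8 150. ]
bitdriver ends [ 353.7 -213.4   10. ] [ 535.3 -223.1    5. ]  driver [436.2 208.4   8. ] [603.1 229.6   5. ]
full lips [629.1 -34.5  38. ] [ 620.2 -128.5   38. ]
block rear (array([760. ,  89.5,  65. ]), array([751.4, -12.5,  65. ])) 102.31060804886944 -4.820782623504357
block2 rear (array([746.1, -44.3,  65. ]), array([ 735.3, -145.3,   65. ])) 101.57026682924952 -6.107189629999141
```

```bash
cat >> m.py <<'E'
print("-----")
for z in (148,150): print("can",onz(t,T(262,515.5),z), np.linalg.norm(onz(t,T(308.5,515.5),z)-onz(t,T(215.5,515.5),z)))
c=onz(t,T(262,515.5),148)[:2]
print("rim tri",tri(t,T(262,515.5),s,S(145,118)))
for z in (0,148):
  for dy in(-26.5,26.5): print(z,(proj(s,[c[0],c[1]+dy,z])-[255,120])/k, end=' ')
  print((proj(s,[c[0]+26.5,c[1],z])-[255,120])/k)
E
python3 m.py | sed -n '/---/,$p'
```

```text
-----
can [464.2 -46.8 148. ] 53.15290397800468
can [464.1 -46.8 150. ] 53.04865364303084
rim tri (array([465.2, -46.9, 126.8]), np.float64(1.1013346469564982))
0 [109.5 260.1] 0 [182.7 252.4] [151.3 282. ]
148 [101.9  94. ] 148 [183.4  86.4] [148.4 115.2]
```

```bash
cat > plan.py <<'E'
from h import *
from scipy.spatial.transform import Rotation as Ro
np.set_printoptions(precision=1,suppress=True)
O=np.array([677.7,46.6]); yaw=-6.2; a=np.radians(yaw); d=np.array([np.cos(a),np.sin(a)])
P0=np.array([464.5,-46.5]); TILT=40
def curve(n1=34,s1=95,s2=42,p0=P0):
    C=O-s1*d;E=O-s2*d;t=np.linspace(0,1,n1)[:,None]
    p=(1-t)**2*p0+2*t*(1-t)*C+t*t*E; v=2*(1-t)*(C-p0)+2*t*(E-C)
    return p,np.degrees(np.arctan2(v[:,1],v[:,0]))
def R(h,tilt=TILT):
    f=np.array([np.cos(np.radians(h)),np.sin(np.radians(h)),0]);l=np.array([-f[1],f[0],0]);u=np.array([0,0,1.])
    c,s=np.cos(np.radians(tilt)),np.sin(np.radians(tilt))
    return Ro.from_matrix(np.c_[c*f+s*u,-l,s*f-c*u])
def tcp(p,h,D,z): return np.array([*(np.array(p)-D*np.array([np.cos(np.radians(h)),np.sin(np.radians(h))])),z])
def row(pos,rot):
    s=r.sense(); R0=Ro.from_euler('xyz',s["tcp_rot"],degrees=True)
    return np.r_[(R0.inv()*rot).as_rotvec(degrees=True),R0.inv().apply(pos-s["tool_pos"])]
E
python3 - <<'E'
from plan import *
p,h=curve(); print(h[0],tcp(P0,h[0],67,0),row(np.array([400,250,270]),R(h[0])),row(np.array([400,250,270]),R(h[0]-60,0)))
E
```

```text
41.03494239676019 [414.  -90.5   0. ] [ -43.3   22.5  119.  -328.5 -261.4  -20.1] [   0.    -0.  -174.9 -328.5 -261.4  -20.1]
```

Careful with the scale: shifts go in shares of 600 mm and turns go in shares of 180 degrees. That gives: -328 mm / 600 = -0.5467, -261 mm / 600 = -0.435, 119 degrees / 180 = 0.6611.

hand_motion([
  {"wx": -0.2389,"wy": 0.1222,"wz": 0.6611,"x": -0.5467,"y": -0.435,"z": -0.0333,"finger_gap": 30},
  {"wx": -0.2389,"wy": 0.1222,"wz": 0.6611,"x": -0.5467,"y": -0.435,"z": -0.0333,"finger_gap": 30},
  {"wx": -0.2389,"wy": 0.1222,"wz": 0.6611,"x": -0.5467,"y": -0.435,"z": -0.0333,"finger_gap": 30},
  {"wx": -0.2389,"wy": 0.1222,"wz": 0.6611,"x": -0.5467,"y": -0.435,"z": -0.0333,"finger_gap": 30},
  {"wx": -0.2389,"wy": 0.1222,"wz": 0.6611,"x": -0.5467,"y": -0.435,"z": -0.0333,"finger_gap": 30},
  {"wx": -0.2389,"wy": 0.1222,"wz": 0.6611,"x": -0.5467,"y": -0.435,"z": -0.0333,"finger_gap": 30},
  {"wx": -0.2389,"wy": 0.1222,"wz": 0.6611,"x": -0.5467,"y": -0.435,"z": -0.0333,"finger_gap": 30},
  {"wx": -0.2389,"wy": 0.1222,"wz": 0.6611,"x": -0.5467,"y": -0.435,"z": -0.0333,"finger_gap": 30},
], force=20)

```text
time: 1.4
tool_pos: [401.9, 247.6, 270.4]
tcp_rot: [167.9, -27.4, 86.8]
ft_force: [-0.2, 0.4, 0.1]
finger_gap: 30.2
grip_force: 0.0
```

```bash
python3 - <<'E'
from plan import *
p,h=curve(); print(r.sense()["joint_pos"],row(tcp(P0,h[0],75,260),R(h[0])))
E
```

```text
[  7.8 -37.5 125.3  24.6  75.   11.2] [ -13.8    7.7   39.  -308.7   55.6 -140. ]
```

To row units: -309 mm / 600 = -0.515, -140 mm / 600 = -0.2333, 39 degrees / 180 = 0.2167.

hand_motion([
  {"wx": -0.0778,"wy": 0.0444,"wz": 0.2167,"x": -0.515,"y": 0.0933,"z": -0.2333,"finger_gap": 30},
  {"wx": -0.0778,"wy": 0.0444,"wz": 0.2167,"x": -0.515,"y": 0.0933,"z": -0.2333,"finger_gap": 30},
  {"wx": -0.0778,"wy": 0.0444,"wz": 0.2167,"x": -0.515,"y": 0.0933,"z": -0.2333,"finger_gap": 30},
  {"wx": -0.0778,"wy": 0.0444,"wz": 0.2167,"x": -0.515,"y": 0.0933,"z": -0.2333,"finger_gap": 30},
  {"wx": -0.0778,"wy": 0.0444,"wz": 0.2167,"x": -0.515,"y": 0.0933,"z": -0.2333,"finger_gap": 30},
  {"wx": -0.0778,"wy": 0.0444,"wz": 0.2167,"x": -0.515,"y": 0.0933,"z": -0.2333,"finger_gap": 30},
  {"wx": -0.0778,"wy": 0.0444,"wz": 0.2167,"x": -0.515,"y": 0.0933,"z": -0.2333,"finger_gap": 30},
])

```text
time: 2.28
tool_pos: [409.8, -95.8, 259.5]
tcp_rot: [-179.9, -40.2, 41.3]
ft_force: [-0.0, 0.9, 0.8]
finger_gap: 30.3
grip_force: 0.0
```

```bash
python3 - <<'E'
from plan import *
p,h=curve(); print(r.sense()["joint_pos"],row(tcp(P0,h[0],70,100),R(h[0])),row(tcp(P0,h[0],70,36),R(h[0])))
E
```

```text
[-53.7 -34.4 128.2  40.   90.3  -6.3] [  -0.2   -0.2    0.2 -100.2   -1.1  124.2] [  -0.2   -0.2    0.2 -141.5   -1.1  173.1]
```

To row units: 172 mm / 600 = 0.2867, 149 mm / 600 = 0.2483.

hand_motion([
  {"x": -0.0583,"z": 0.0717,"finger_gap": 30},
  {"x": -0.1167,"z": 0.145,"finger_gap": 30},
  {"x": -0.1667,"y": -0.0017,"z": 0.2067,"finger_gap": 30},
  {"x": -0.2,"y": -0.0017,"z": 0.2483,"finger_gap": 30},
  {"x": -0.2333,"y": -0.0017,"z": 0.2867,"finger_gap": 30},
  {"x": -0.2333,"y": -0.0017,"z": 0.2867,"finger_gap": 30},
])

```text
time: 3.02
tool_pos: [411.4, -87.3, 36.9]
tcp_rot: [-179.7, -40.2, 41.5]
ft_force: [0.3, -0.0, -0.0]
finger_gap: 30.1
grip_force: 0.0
```

```bash
python3 - <<'E'
from plan import *
p,h=curve(); print(r.sense()["joint_pos"],row(tcp(P0,h[0],70,34),R(h[0])),row(tcp(P0,h[0],42,34),R(h[0])))
t=optics.snapshot("top")["pixels"][170:330,230:430]; s=optics.snapshot("scene")["pixels"][90:330,200:460]
cv2.imwrite("pics/c1.png",np.hstack([cv2.resize(t,(400,320)),cv2.resize(s,(347,320))]))
E
```

```text
[-52.6 -11.1 137.6  45.   65.6 -28.1] [-0.6 -0.2  0.4 -4.4  4.   0.1] [-0.6 -0.2  0.4 17.   4.4 18.2]
```

View pics/c1.png

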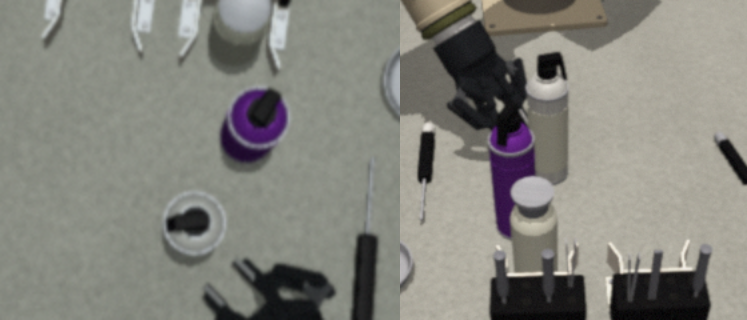

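Top crop (left): fingertips at (208,292) and (240,263), pointing at the can at (195,223); the bit driver's grip is clear on the right at (365,270). Scene crop: hand behind the can, not touching.

```bash
python3 - <<'E'
from plan import *
t=optics.snapshot("top"); T=lambda u,v:(u/2+230,v/2+170)
for z in (20,30): 
    A=onz(t,T(207,290),z),onz(t,T(239,262),z); print(z,A,(A[0]+A[1])/2, np.linalg.norm(A[0]-A[1]))
s=r.sense(); h=41; print("expected front", s["tool_pos"][:2]+20.6*np.array([np.cos(np.radians(h)),np.sin(np.radians(h))]))
p,hh=curve(); q=tcp(P0,hh[0],0,0); print(hh[0])
E
```

```text
20 (array([406., -64.,  20.]), array([433.2, -94.4,  20. ])) [419.6 -79.2  20. ] 40.79277894488787
30 (array([406.1, -63.6,  30. ]), array([433.1, -93.7,  30. ])) [419.6 -78.7  30. ] 40.4373534395552
expected front [428.9 -76.5]
41.03494239676019
```

```bash
python3 - <<'E'
from plan import *
p,h=curve()
for D in (55,44): print(row(tcp(P0,h[0],D,27),R(h[0])))
E
```

```text
[-0.3 -0.2  0.6  0.9  0.8 17.6]
[-0.3 -0.2  0.6  9.3  1.  24.7]
```

To row units: 25 mm / 600 = 0.0417, 21 mm / 600 = 0.035.

hand_motion([
  {"x": -0.0017,"y": 0.0017,"z": 0.015,"finger_gap": 30},
  {"x": 0.0017,"y": 0.0017,"z": 0.0283,"finger_gap": 30},
  {"x": 0.0083,"y": 0.0017,"z": 0.035,"finger_gap": 30},
  {"x": 0.015,"y": 0.0017,"z": 0.0417,"finger_gap": 30},
  {"x": 0.015,"y": 0.0017,"z": 0.0417,"finger_gap": 30},
])

```text
time: 3.8
tool_pos: [430.7, -74.7, 25.2]
tcp_rot: [179.9, -40.2, 41.7]
ft_force: [0.6, 0.3, 0.5]
finger_gap: 29.9
grip_force: 0.0
```

```bash
python3 - <<'E'
from plan import *
p,h=curve()
for D in (40,36,32,28): print(D,row(tcp(P0,h[0],D,27),R(h[0])))
E
```

```text
40 [-0.3 -0.2  0.5  4.2  0.9  1.2]
36 [-0.3 -0.2  0.5  7.3  1.   3.8]
32 [-0.3 -0.2  0.5 10.4  1.   6.4]
28 [-0.3 -0.2  0.5 13.4  1.1  8.9]
```

Creep to contact (2 mm per row).

To row units: 10 mm / 600 = 0.0167, 9 mm / 600 = 0.015.

hand_motion([
  {"x": 0.005,"y": 0.0017,"finger_gap": 30},
  {"x": 0.0083,"y": 0.0017,"z": 0.0033,"finger_gap": 30},
  {"x": 0.01,"y": 0.0017,"z": 0.005,"finger_gap": 30},
  {"x": 0.0133,"y": 0.0017,"z": 0.0067,"finger_gap": 30},
  {"x": 0.015,"y": 0.0017,"z": 0.0083,"finger_gap": 30},
  {"x": 0.0167,"y": 0.0017,"z": 0.01,"finger_gap": 30},
])

```text
time: 4.55
tool_pos: [439.8, -68.3, 27.0]
tcp_rot: [179.9, -40.2, 41.7]
ft_force: [-2.2, -2.9, 1.7]
finger_gap: 29.7
grip_force: 1.6
```

```bash
python3 - <<'E'
from plan import *
s=r.sense();p,h=curve();f=np.array([np.cos(np.radians(h[0])),np.sin(np.radians(h[0]))]);print((P0-s["tool_pos"][:2])@f)
for D in (32,28,26): print(D,row(tcp(P0,h[0],D,27),R(h[0])))
t=optics.snapshot("top")["pixels"][230:330,290:400]
cv2.imwrite("pics/c2.png",cv2.resize(t,None,fx=4,fy=4,interpolation=2))
E
```

```text
32.90543098502668
32 [-0.3 -0.2  0.5  0.7 -0.2  0.6]
28 [-0.3 -0.2  0.5  3.7 -0.2  3.2]
26 [-0.3 -0.2  0.5  5.3 -0.2  4.5]
```

View pics/c2.png

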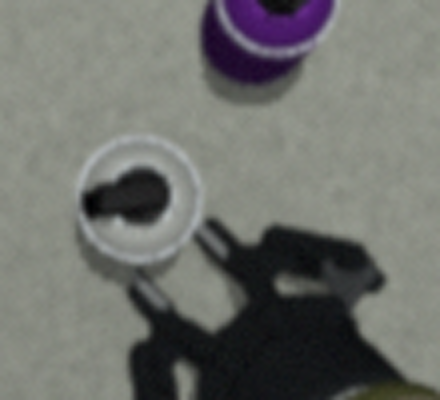

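Contact made: force about 4 N; the can's rim circle is centred at crop (140,199), with both fingertips cradling its rear-right side. Work out the can's position and push rows.

```bash
cat > push.py <<'E'
from plan import *
import sys
t=optics.snapshot("top")
def can(t,guess):
    q=proj(t,[*guess,148]); x,y=(q-25).astype(int); im=cv2.resize(t["pixels"][y:y+50,x:x+50],None,fx=6,fy=6,interpolation=2)
    g=cv2.GaussianBlur(cv2.cvtColor(im,cv2.COLOR_BGR2GRAY),(0,0),3)
    c=cv2.HoughCircles(g,cv2.HOUGH_GRADIENT_ALT,1,100,param1=60,param2=.5,minRadius=85,maxRadius=112)
    if c is None: print("no circle"); return None
    c=min(c[0],key=lambda c:np.hypot(c[0]-150,c[1]-150)); w=onz(t,((c[0]+.5)/6-.5+x,(c[1]+.5)/6-.5+y),148); print("can",w[:2],"rad",c[2]); return w[:2]
s=r.sense(); h0=s["tcp_rot"][2]; f=np.array([np.cos(np.radians(h0)),np.sin(np.radians(h0))])
c=can(t,s["tool_pos"][:2]+34*f)
print("tcp",s["tool_pos"],"h",h0,"F",s["ft_force"])
D=float(sys.argv[1]); 
if c is not None:
    e=c-s["tool_pos"][:2]; print("D fwd,left",e@f,e@[-f[1],f[0]]); w=c-O; print("can in dock",w@d,w@[-d[1],d[0]])
E
python3 push.py 34; python3 -c "
from plan import *
t=optics.snapshot('top');print(onz(t,(324.6,279.4),148))"
```

```text
can [467.7 -41.2] rad 97.59796
tcp [439.8 -68.2  27. ] h 41.69654452863242 F [-1.6 -1.8  1.1]
D fwd,left 38.74644152927197 1.640244089403897
can in dock -199.3012347378098 -109.97613228792218
[467.7 -42.7 148. ]
```

```bash
cat >> push.py <<'E'
    D=D or 38; N=int(sys.argv[2]); st=float(sys.argv[3]); Z=float(sys.argv[4]) if len(sys.argv)>4 else 27
    w=(c-O)@d
    if w<-60: p,h=curve(400,max(min(95,-w*.55),50),min(42,-w-15),p0=c)
    else: p=np.zeros((0,2));h=np.zeros(0)
    last=p[-1] if len(p) else c
    k=np.linspace(0,1,200)[1:,None]; p=np.r_[p,last+(O-last)*k]; h=np.r_[h,np.full(199,yaw)]
    L=np.r_[0,np.cumsum(np.linalg.norm(np.diff(p,axis=0),axis=1))]; print("left to go",L[-1])
    for i in range(1,N+1):
        q=min(i*st,L[-1]); P=[np.interp(q,L,p[:,0]),np.interp(q,L,p[:,1])]; H=np.interp(q,L,h)
        H=h0+np.clip(H-h0,-2.5*i,2.5*i)
        print(np.round(row(tcp(P,H,D,Z),R(H))),np.round(H,1))
E
python3 push.py 38 8 5
```

```text
no circle
tcp [439.8 -68.2  27. ] h 41.6951992891814 F [-1.4 -1.6  0.6]
```

```bash
python3 - <<'E'
x=open("push.py").read()
a=x.index("    g=cv2"); b=x.index("    if c is None")
x=x[:a]+'''    g0=cv2.cvtColor(im,cv2.COLOR_BGR2GRAY)
    for sg,p2 in ((3,.5),(4,.4),(2,.4),(5,.3),(3,.2)):
        c=cv2.HoughCircles(cv2.GaussianBlur(g0,(0,0),sg),cv2.HOUGH_GRADIENT_ALT,1,100,param1=50,param2=p2,minRadius=85,maxRadius=112)
        if c is not None: break
'''+x[b:]
open("push.py","w").write(x)
E
python3 push.py 38 8 5
```

```text
can [469.1 -40.9] rad 91.80028
tcp [439.8 -68.2  27.1] h 41.69414925328859 F [-1.  -2.4  1.3]
D fwd,left 40.04707763508355 0.9455086279462672
can in dock -197.92061770441467 -109.51890394536899
left to go 236.3708932913797
[-1. -0.  1.  5. -2.  5.] 40.3
[-1. -0.  1.  9. -2.  8.] 40.1
[-1. -0.  1. 13. -2. 11.] 39.8
[-1. -0.  2. 17. -2. 14.] 39.5
[-1. -0.  2. 21. -2. 18.] 39.2
[-2. -0.  2. 24. -2. 21.] 38.9
[-2. -0.  2. 28. -2. 24.] 38.6
[-2. -0.  3. 32. -2. 27.] 38.3
```

To row units: 29 mm / 600 = 0.0483, 26 mm / 600 = 0.0433, -2 degrees / 180 = -0.0111.

hand_motion([
  {"x": 0.005,"y": -0.0017,"z": 0.005,"finger_gap": 30},
  {"wx": -0.0056,"wz": 0.0056,"x": 0.0117,"y": -0.0017,"z": 0.01,"finger_gap": 30},
  {"wx": -0.0056,"wz": 0.0056,"x": 0.0183,"y": -0.0033,"z": 0.015,"finger_gap": 30},
  {"wx": -0.0056,"wz": 0.0056,"x": 0.0233,"y": -0.0033,"z": 0.02,"finger_gap": 30},
  {"wx": -0.0056,"wz": 0.0056,"x": 0.03,"y": -0.0033,"z": 0.025,"finger_gap": 30},
  {"wx": -0.0111,"wz": 0.0111,"x": 0.0367,"y": -0.0033,"z": 0.03,"finger_gap": 30},
  {"wx": -0.0111,"wz": 0.0111,"x": 0.0433,"y": -0.0033,"z": 0.035,"finger_gap": 30},
  {"wx": -0.0111,"wz": 0.0111,"x": 0.0483,"y": -0.0033,"z": 0.04,"finger_gap": 30},
])

```text
time: 5.8
tool_pos: [466.8, -41.4, 27.4]
tcp_rot: [179.6, -40.2, 39.1]
ft_force: [-0.8, -1.0, -0.7]
finger_gap: 29.7
grip_force: 1.1
```

```bash
python3 push.py 38 8 5
```

```text
no circle
tcp [467.  -41.3  27.4] h 39.08260541780521 F [-0.3  0.3 -0.7]
```

```bash
python3 - <<'E'
x=open("push.py").read()
a=x.index("    for sg,p2"); b=x.index("    c=min(c[0]")
x=x[:a]+'''    c=cv2.HoughCircles(cv2.GaussianBlur(g0,(0,0),3),cv2.HOUGH_GRADIENT,1.5,300,param1=40,param2=8,minRadius=87,maxRadius=99)
    if "-s" in sys.argv: cv2.circle(im,(int(c[0,0,0]),int(c[0,0,1])),int(c[0,0,2]),(0,0,255),1); cv2.imwrite("pics/c%d.png"%(s["time"]*100),im)
'''+x[b:]
x=x.replace("sys.argv[4]) if len(sys.argv)>4 else 27","27)")
open("push.py","w").write(x)
E
python3 push.py 38 8 5 -s; ls pics
```

```text
can [496.4 -16.2] rad 94.8
tcp [466.8 -41.3  27.4] h 39.097490262519635 F [-0.4 -0.5 -0.4]
D fwd,left 38.839727456573094 0.8363431387521477
can in dock -173.45006110444987 -82.01625681540662
left to go 200.60878798617577
[ 1. -0. -0.  4. -1.  4.] 39.6
[ 0. -0. -0.  8. -1.  7.] 39.2
[ 0. -0.  0. 12. -1. 11.] 38.7
[-0. -0.  1. 16. -2. 14.] 38.2
[-1. -0.  1. 19. -2. 17.] 37.7
[-1. -0.  2. 23. -2. 20.] 37.1
[-1. -0.  2. 27. -2. 23.] 36.5
[-2. -0.  2. 31. -2. 27.] 35.9
c1.png
c2.png
c590.png
scc.png
scene0.png
top0.png
topc.png
```

To row units: 31 mm / 600 = 0.0517, 27 mm / 600 = 0.045, -2 degrees / 180 = -0.0111.

hand_motion([
  {"x": 0.0067,"y": -0.0017,"z": 0.005,"finger_gap": 30},
  {"x": 0.0133,"y": -0.0017,"z": 0.0117,"finger_gap": 30},
  {"x": 0.02,"y": -0.0017,"z": 0.0167,"finger_gap": 30},
  {"wz": 0.0056,"x": 0.0267,"y": -0.0033,"z": 0.0217,"finger_gap": 30},
  {"wx": -0.0056,"wz": 0.0056,"x": 0.0317,"y": -0.0033,"z": 0.0267,"finger_gap": 30},
  {"wx": -0.0056,"wz": 0.0111,"x": 0.0383,"y": -0.0033,"z": 0.0317,"finger_gap": 30},
  {"wx": -0.0056,"wz": 0.0111,"x": 0.045,"y": -0.0033,"z": 0.0367,"finger_gap": 30},
  {"wx": -0.0111,"wz": 0.0111,"x": 0.0517,"y": -0.0033,"z": 0.0433,"finger_gap": 30},
])

```text
time: 6.9
tool_pos: [497.4, -14.9, 27.7]
tcp_rot: [179.2, -40.2, 36.4]
ft_force: [-2.1, -1.4, -0.8]
finger_gap: 30.2
grip_force: 1.3
```

```bash
python3 push.py 38.5 8 5
```

```text
can [528.    8.5] rad 95.55
tcp [497.4 -14.4  27.5] h 36.42886944564818 F [ 0.3 -0.7 -0.3]
D fwd,left 38.24614598262037 0.25758952887324965
can in dock -144.68757193488645 -54.01511034177026
left to go 159.95930602927857
[-1. -0.  2.  3. -2.  3.] 33.9
[-2. -0.  3.  7. -2.  7.] 32.5
[-2. -0.  3. 11. -2. 10.] 31.9
[-3. -0.  4. 15. -2. 13.] 31.3
[-3. -0.  4. 19. -2. 16.] 30.7
[-3. -0.  5. 22. -2. 20.] 30.0
[-4. -0.  5. 26. -2. 23.] 29.2
[-4. -0.  6. 30. -2. 26.] 28.4
```

To row units: 30 mm / 600 = 0.05, 26 mm / 600 = 0.0433, 6 degrees / 180 = 0.0333.

hand_motion([
  {"wx": -0.0056,"wz": 0.0056,"x": 0.005,"y": -0.0017,"z": 0.005,"finger_gap": 30},
  {"wx": -0.0111,"wz": 0.0111,"x": 0.0117,"y": -0.0033,"z": 0.0117,"finger_gap": 30},
  {"wx": -0.0111,"wz": 0.0167,"x": 0.0183,"y": -0.0033,"z": 0.0167,"finger_gap": 30},
  {"wx": -0.0167,"wz": 0.0222,"x": 0.025,"y": -0.0033,"z": 0.0217,"finger_gap": 30},
  {"wx": -0.0167,"wz": 0.0222,"x": 0.0317,"y": -0.0033,"z": 0.0267,"finger_gap": 30},
  {"wx": -0.0167,"wz": 0.0278,"x": 0.0367,"y": -0.0033,"z": 0.0333,"finger_gap": 30},
  {"wx": -0.0222,"wz": 0.0278,"x": 0.0433,"y": -0.0033,"z": 0.0383,"finger_gap": 30},
  {"wx": -0.0222,"wz": 0.0333,"x": 0.05,"y": -0.0033,"z": 0.0433,"finger_gap": 30},
])

```text
time: 7.95
tool_pos: [527.9, 10.4, 26.9]
tcp_rot: [-179.6, -40.2, 28.5]
ft_force: [-1.5, -1.2, 0.1]
finger_gap: 30.4
grip_force: 1.5
```

```bash
python3 push.py 38.5 8 5
```

```text
can [561.3  29.1] rad 94.8
tcp [528.3  10.6  27.2] h 28.45534708535256 F [-1.2 -0.3 -0.6]
D fwd,left 37.79154368496432 0.5818679327064207
can in dock -113.86602531885502 -29.943049957821184
left to go 120.48782991196637
[-2. -0.  2.  3. -2.  3.] 26.0
[-4. -0.  4.  7. -3.  6.] 23.5
[-4. -0.  4. 11. -3. 10.] 22.6
[-5. -0.  5. 15. -3. 13.] 22.0
[-5. -0.  5. 19. -3. 16.] 21.4
[-6. -0.  6. 22. -3. 19.] 20.6
[-6. -0.  7. 26. -2. 22.] 19.7
[-7. -0.  7. 30. -2. 26.] 18.7
```

To row units: 30 mm / 600 = 0.05, 26 mm / 600 = 0.0433, -7 degrees / 180 = -0.0389.

hand_motion([
  {"wx": -0.0111,"wz": 0.0111,"x": 0.005,"y": -0.0033,"z": 0.005,"finger_gap": 30},
  {"wx": -0.0167,"wz": 0.0167,"x": 0.0117,"y": -0.005,"z": 0.01,"finger_gap": 30},
  {"wx": -0.0222,"wz": 0.0222,"x": 0.0183,"y": -0.005,"z": 0.0167,"finger_gap": 30},
  {"wx": -0.0278,"wz": 0.0278,"x": 0.025,"y": -0.005,"z": 0.0217,"finger_gap": 30},
  {"wx": -0.0278,"wz": 0.0278,"x": 0.0317,"y": -0.005,"z": 0.0267,"finger_gap": 30},
  {"wx": -0.0333,"wz": 0.0333,"x": 0.0367,"y": -0.005,"z": 0.0317,"finger_gap": 30},
  {"wx": -0.0333,"wz": 0.0333,"x": 0.0433,"y": -0.005,"z": 0.0367,"finger_gap": 30},
  {"wx": -0.0389,"wz": 0.0389,"x": 0.05,"y": -0.005,"z": 0.0433,"finger_gap": 30},
])

```text
time: 9.0
tool_pos: [561.6, 31.9, 26.7]
tcp_rot: [179.3, -40.3, 19.4]
ft_force: [-4.6, -0.9, 3.6]
finger_gap: 30.1
grip_force: 2.6
```

```bash
python3 push.py 38 8 4
```

```text
can [597.5  44.7] rad 93.9
tcp [562.   32.1  26.9] h 19.33493507624973 F [-1.5 -0.8  0.6]
D fwd,left 37.6979012054259 0.17509349223639922
can in dock -79.54302903977008 -10.535903432821739
left to go 81.0965677042411
[-1. -0.  2.  3. -1.  2.] 16.8
[-3. -0.  4.  6. -3.  5.] 14.3
[-4. -0.  5.  9. -4.  8.] 12.2
[-4. -0.  6. 12. -4. 10.] 11.6
[-5. -0.  6. 15. -3. 13.] 10.9
[-5. -0.  7. 18. -4. 15.] 9.9
[-6. -0.  8. 22. -4. 18.] 8.5
[-8. -0. 10. 25. -4. 21.] 6.3
```

To row units: 25 mm / 600 = 0.0417, 22 mm / 600 = 0.0367, 9 degrees / 180 = 0.05.

hand_motion([
  {"wx": -0.0056,"wz": 0.0111,"x": 0.005,"y": -0.0017,"z": 0.0033,"finger_gap": 30},
  {"wx": -0.0167,"wz": 0.0222,"x": 0.01,"y": -0.005,"z": 0.0083,"finger_gap": 30},
  {"wx": -0.0222,"wz": 0.0278,"x": 0.015,"y": -0.0067,"z": 0.0133,"finger_gap": 30},
  {"wx": -0.0222,"wz": 0.0333,"x": 0.02,"y": -0.0067,"z": 0.0167,"finger_gap": 30},
  {"wx": -0.0278,"wz": 0.0333,"x": 0.025,"y": -0.0067,"z": 0.0217,"finger_gap": 30},
  {"wx": -0.0278,"wz": 0.0389,"x": 0.03,"y": -0.0067,"z": 0.025,"finger_gap": 30},
  {"wx": -0.0333,"wz": 0.0444,"x": 0.0367,"y": -0.0067,"z": 0.03,"finger_gap": 30},
  {"wx": -0.0444,"wz": 0.05,"x": 0.0417,"y": -0.0067,"z": 0.035,"finger_gap": 30},
])

```text
time: 10.05
tool_pos: [590.9, 46.0, 26.6]
tcp_rot: [179.0, -40.4, 7.5]
ft_force: [-3.5, -0.7, 0.6]
finger_gap: 30.4
grip_force: 2.1
```

```bash
python3 push.py 38 8 4 -s
python3 - <<'E'
from plan import *
t=optics.snapshot("top")["pixels"][100:300,230:400]; s=optics.snapshot("scene")["pixels"][90:330,200:460]
cv2.imwrite("pics/d1.png",np.hstack([cv2.resize(t,(382,450)),cv2.resize(s,(400,450))]))
E
```

```text
can [628.8  50.7] rad 93.15
tcp [591.2  46.3  26.7] h 7.3118181327685825 F [-0.1  0.2 -0.5]
D fwd,left 37.861052428848275 -0.412638418426203
can in dock -49.04421535595625 -1.2259355982635354
left to go 48.81300470942931
[-1. -0.  2.  3. -0.  2.] 4.8
[-2. -0.  4.  6. -1.  5.] 2.3
[-4. -0.  6.  9. -2.  8.] -0.2
[-5. -0.  8. 13. -3. 10.] -2.7
[-7. -0. 10. 16. -4. 13.] -5.2
[-8. -1. 10. 19. -4. 16.] -6.2
[-8. -1. 10. 22. -3. 18.] -6.2
[-8. -1. 10. 25. -2. 21.] -6.2
```

View pics/d1.png

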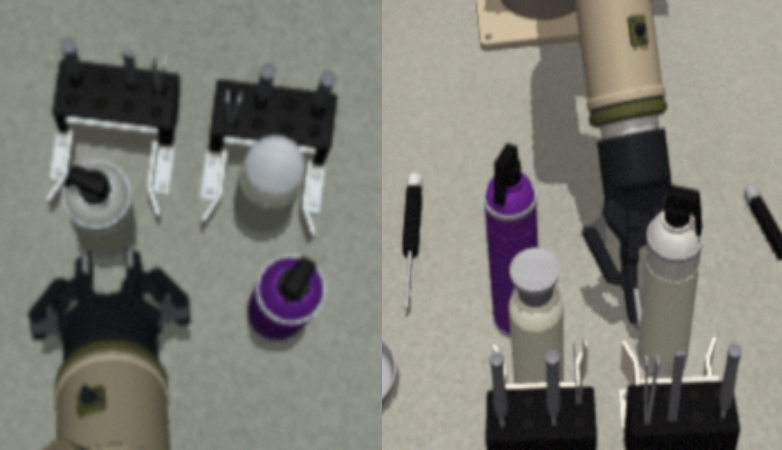

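The can is upright at the mouth: top crop centre (100,193), between the lip tips at (52,198) and (157,213). Purple can and bottle are untouched; the fingertips are cradling at (85,270) and (133,270).

To row units: 22 mm / 600 = 0.0367, 19 mm / 600 = 0.0317, 10 degrees / 180 = 0.0556.

hand_motion([
  {"wx": -0.0056,"wz": 0.0111,"x": 0.005,"z": 0.0033,"finger_gap": 30},
  {"wx": -0.0111,"wz": 0.0222,"x": 0.01,"y": -0.0017,"z": 0.0083,"finger_gap": 30},
  {"wx": -0.0222,"wz": 0.0333,"x": 0.015,"y": -0.0033,"z": 0.0133,"finger_gap": 30},
  {"wx": -0.0278,"wz": 0.0444,"x": 0.0217,"y": -0.005,"z": 0.0167,"finger_gap": 30},
  {"wx": -0.0389,"wz": 0.0556,"x": 0.0267,"y": -0.0067,"z": 0.0217,"finger_gap": 30},
  {"wx": -0.0444,"wy": -0.0056,"wz": 0.0556,"x": 0.0317,"y": -0.0067,"z": 0.0267,"finger_gap": 30},
  {"wx": -0.0444,"wy": -0.0056,"wz": 0.0556,"x": 0.0367,"y": -0.005,"z": 0.03,"finger_gap": 30},
])

```text
time: 11.08
tool_pos: [618.6, 52.5, 27.0]
tcp_rot: [179.3, -39.5, -5.4]
ft_force: [-1.8, -0.2, -0.5]
finger_gap: 30.0
grip_force: 1.2
```

```bash
python3 push.py 38 8 3
```

```text
can [658.7  48.3] rad 91.5
tcp [618.8  52.4  27.1] h -5.387131563949544 F [-0.8  0.1 -0.2]
D fwd,left 40.0717222119497 -0.3477934688331479
can in dock -19.08351489240151 -0.3549386658064028
left to go 18.99090175454758
[ 0.  0.  1.  4. -0.  3.] -6.2
[ 0.  0.  1.  6. -0.  5.] -6.2
[ 0.  0.  1.  9. -0.  7.] -6.2
[ 0.  0.  1. 11. -0.  9.] -6.2
[ 0.  0.  1. 13. -0. 11.] -6.2
[ 0.  0.  1. 15. -0. 13.] -6.2
[ 0.  0.  1. 16. -0. 14.] -6.2
[ 0.  0.  1. 16. -0. 14.] -6.2
```

To row units: 10 mm / 600 = 0.0167, 9 mm / 600 = 0.015, 1 degrees / 180 = 0.0056.

hand_motion([
  {"wz": 0.0056,"x": 0.0033,"z": 0.0033,"finger_gap": 30},
  {"wz": 0.0056,"x": 0.0067,"z": 0.005,"finger_gap": 30},
  {"wz": 0.0056,"x": 0.01,"z": 0.0083,"finger_gap": 30},
  {"wz": 0.0056,"x": 0.0133,"z": 0.01,"finger_gap": 30},
  {"wz": 0.0056,"x": 0.015,"z": 0.0133,"finger_gap": 30},
  {"wz": 0.0056,"x": 0.0167,"z": 0.015,"finger_gap": 30},
])

```text
time: 11.88
tool_pos: [632.0, 51.3, 26.6]
tcp_rot: [-179.8, -39.6, -6.8]
ft_force: [-2.3, -0.5, -1.6]
finger_gap: 30.5
grip_force: 1.1
```

```bash
python3 push.py 38 3 2
```

```text
can [670.3  46.4] rad 91.35
tcp [632.1  51.3  26.7] h -6.758867415562405 F [-1.3  0.1 -1.1]
D fwd,left 38.51466598222207 -0.3467377425994892
can in dock -7.285411044997688 -1.0110557309323531
left to go 7.318271712346201
[ 0.  0. -0.  2.  0.  1.] -6.2
[ 0.  0. -0.  4.  0.  3.] -6.2
[ 0.  0. -0.  5. -0.  4.] -6.2
```

To row units: 4 mm / 600 = 0.0067, 3 mm / 600 = 0.005.

hand_motion([
  {"x": 0.0017,"z": 0.0017,"finger_gap": 30},
  {"x": 0.0033,"z": 0.0025,"finger_gap": 30},
  {"x": 0.005,"z": 0.0042,"finger_gap": 30},
  {"x": 0.0067,"z": 0.005,"finger_gap": 30},
])

```text
time: 12.42
tool_pos: [637.0, 50.7, 26.9]
tcp_rot: [-179.8, -39.6, -6.8]
ft_force: [-2.1, 0.6, -1.4]
finger_gap: 29.9
grip_force: 1.1
```

hand_motion([
  {"x": 0.0013,"z": 0.001,"finger_gap": 30},
  {"x": 0.0025,"z": 0.0022,"finger_gap": 30},
])

```text
time: 12.68
tool_pos: [639.0, 50.5, 26.9]
tcp_rot: [-179.8, -39.6, -6.8]
ft_force: [-2.1, 1.0, -0.9]
finger_gap: 29.9
grip_force: 1.1
```

```bash
python3 push.py 38 1 2
```

```text
can [678.4  45.2] rad 91.5
tcp [639.1  50.4  27. ] h -6.762491881841954 F [-1.5 -0.5  0.3]
D fwd,left 39.67455751847127 -0.5335750800489888
can in dock 0.8718287544841881 -1.2659376215798654
left to go 1.5293781543142246
[ 0.  0. -0.  1. -0.  0.] -6.2
```

To row units: 0.8 mm / 600 = 0.0013, 0.6 mm / 600 = 0.001.

hand_motion([
  {"x": 0.0013,"z": 0.001,"finger_gap": 30},
  {"x": 0.0013,"z": 0.001,"finger_gap": 30},
])

```text
time: 12.98
tool_pos: [639.9, 50.3, 26.9]
tcp_rot: [-179.8, -39.6, -6.8]
ft_force: [-0.9, 0.3, -2.4]
finger_gap: 30.0
grip_force: 0.9
```

hand_motion([
  {"x": 0.0013,"z": 0.001,"finger_gap": 30},
  {"x": 0.0013,"z": 0.001,"finger_gap": 30},
])

```text
time: 13.22
tool_pos: [640.5, 50.2, 26.5]
tcp_rot: [-179.9, -39.5, -6.8]
ft_force: [-3.0, 0.1, -1.3]
finger_gap: 29.9
grip_force: 1.8
```

To row units: 0.8 mm / 600 = 0.0013, 0.6 mm / 600 = 0.001.

hand_motion([
  {"x": 0.0013,"z": 0.001,"finger_gap": 30},
  {"x": 0.0013,"z": 0.001,"finger_gap": 30},
])

```text
time: 13.48
tool_pos: [641.0, 50.1, 26.2]
tcp_rot: [-179.9, -39.5, -6.7]
ft_force: [-9.0, 1.3, 2.3]
finger_gap: 30.0
grip_force: 4.1
```

hand_motion([
  {"x": 0.0013,"z": 0.001,"finger_gap": 30},
  {"x": 0.0013,"z": 0.001,"finger_gap": 30},
])

```text
time: 13.72
tool_pos: [641.4, 50.1, 25.9]
tcp_rot: [-179.9, -39.4, -6.7]
ft_force: [-15.7, 2.2, 6.3]
finger_gap: 30.2
grip_force: 6.8
```

The force rises while the tool barely advances, so the can is home against the wall. Withdraw straight back.

Careful with the scale: shifts go in shares of 600 mm and turns go in shares of 180 degrees. That gives: -77 mm / 600 = -0.1283, -64 mm / 600 = -0.1067.

hand_motion([
  {"x": -0.0033,"z": -0.0027,"finger_gap": 30},
  {"x": -0.0067,"z": -0.005,"finger_gap": 30},
  {"x": -0.0133,"z": -0.01,"finger_gap": 30},
  {"x": -0.0267,"z": -0.0217,"finger_gap": 30},
  {"x": -0.0517,"z": -0.0433,"finger_gap": 30},
  {"x": -0.09,"z": -0.075,"finger_gap": 30},
  {"x": -0.1283,"z": -0.1067,"finger_gap": 30},
  {"x": -0.1283,"z": -0.1067,"finger_gap": 30},
])

```text
time: 14.72
tool_pos: [540.8, 61.8, 26.1]
tcp_rot: [-179.9, -39.5, -6.7]
ft_force: [0.7, 0.8, 1.0]
finger_gap: 30.2
grip_force: 0.0
```

```bash
python3 push.py 38 0 1
python3 - <<'E'
from plan import *
t=optics.snapshot("top")["pixels"][100:300,230:400]; s=optics.snapshot("scene")["pixels"][90:350,170:500]
cv2.imwrite("pics/d2.png",np.hstack([cv2.resize(t,(340,400),interpolation=2),cv2.resize(s,(440,400),interpolation=2)]))
top=optics.snapshot("top"); P=proj(top,[*O,148]); print(P)
E
```

```text
[275.4 158.9]Traceback (most recent call last):
  File "push.py", line 11, in <module>
    c=can(t,s["tool_pos"][:2]+34*f)
  File "push.py", line 9, in can
    c=min(c[0],key=lambda c:np.hypot(c[0]-150,c[1]-150)); w=onz(t,((c[0]+.5)/6-.5+x,(c[1]+.5)/6-.5+y),148); print("can",w[:2],"rad",c[2]); return w[:2]
          ~^^^
TypeError: 'NoneType' object is not subscriptable
```

View pics/d2.png

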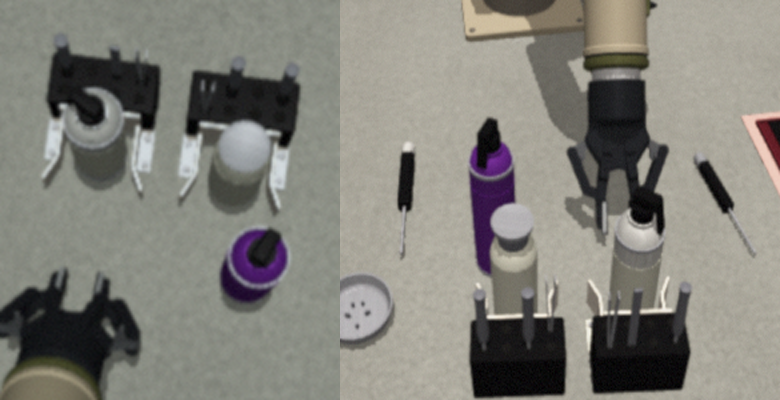

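The can stands upright in the empty dock, rim centre at top crop (93,117), against the back wall; the hand is well clear, and the bottle, drivers, dish and purple can are in place. Check the final position.

```bash
sed 's/^c=can.*/c=can(t,O); w=c-O; print(w@d,w@[-d[1],d[0]]); print("z of back contact"); raise SystemExit/' push.py > chk.py; python3 chk.py 38; python3 chk.py 38
```

```text
can [679.8  45.7] rad 96.45
2.1497147887757335 -0.6553579116514205
z of back contact
can [678.4  44.8] rad 91.35
0.9270236468121533 -1.7013211844981428
z of back contact
```

```bash
python3 -c "
from bench import workorder
print(workorder.hand_in())"
```

```text
the job is handed in; nothing more can be done
None
```

The air can was pushed upright into the empty dock until the force rose against the back wall. The hand was then withdrawn, nothing else appears moved in the last pictures, and the job was handed in at about 15 s, with no verdict shown.

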